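# Index the length stop of a tube drilling jig and bring the tube up to it

## Robot

A 6-joint arm with a two-finger parallel gripper is mounted at the origin on a cart in front of the work surface, level with it; the furniture and walls round the work are solid. World frame = base frame: x ahead of the robot, y to its left, z up, the work surface at z = 0. Lengths are in m, angles in rad, forces in N, time in s.
With the tool pointing down it reaches from about 0.275 to 0.75 m from the base axis. Payload 10.2 kg.
Tool frame: the origin (TCP) lies midway between the tips of the shut fingers; the grasp point (between the pads) lies 19 mm behind it; z points along the fingers, y is the direction in which the jaws open and shut (so a half turn about z gives the same grasp; the last joint's range is limited). The gripper opens to 88 mm and grips with 3 to 60 N. Pads are 18 mm wide; open, the fingers measure 123 mm over their backs; the gripper's body (75 mm by 187 mm) begins 45 mm behind the grasp point.
Start: joints at [-1.454, 0.313, 1.498, -0, 1.331, -0.223], TCP at [0.175, -0.495, 0.212] pointing down, gripper open.
Joint ranges: [-2.94, 2.94], [-0.97, 2.17], [0.19, 2.56], [-1.23, 4.37], [0.02, 3.11], [-2.88, 2.88]. Speed limits (rad/s): [2.39, 2.39, 3.01, 3.14, 3.14, 3.14].

## Interface

Orientations are given as a unit quaternion [w, x, y, z].
In Python, from bench import arm, camera, camera_info, workorder gives the robot as it stands.
- The arm moves only by the shell command python3 -m creep 'ROWS' [FORCE]. ROWS is JSON, a list of rows, each an object with "slide": the shift along the world's x, y, z in cm, a list of three; "rotation": the turn, a rotation vector about the world's x, y, z in rad, a list of three; "hand": the opening, from -1 (shut) to 1 (fully open). In form: [{"slide": [tx, ty, tz], "rotation": [wx, wy, wz], "hand": hand}, ...]. A call has 1 to 10 rows; each row shifts and turns the commanded pose from where the row before left it; what a row does not reach is not made up. A row lasts 1/8 s, in which the tool goes at most 62.5 mm and 10.7 degrees, less where a joint would pass 70% of its speed; a pose out of reach is approached as far as the arm can. A call is refused whole if a number of a shift passes 6.25 or a number of a turn 0.188, either way. A call with a gripper value outside its range is refused whole. The fingers move at their own pace and stop on an object; FORCE is the grip in N (left out, the last holds). Time passes only in rows, so rows that do not move let the fingers close. It gives the time, the measured TCP pose, the force and the opening at its end, in the units of the state.
- arm.get_obs(): the state, without advancing time (a new reading comes with each control period).
- camera(name): name is "side" or "top"; returns the picture (420x560x3 uint8, red, green, blue); there is no depth.
- camera_info(name): a dict with "fovy" (degrees; the focal length in pixels is half the picture's height over the tangent of half this angle, whatever the lens; pixels are square), "cx", "cy" (the principal point, pixels), "k1" (the pictures are not rectified: a ray, as slopes to the right and down, at radius r is drawn at 1 + k1 r^2 times it, then the intrinsics apply), "R" (3x3) and "t" (3): a world point X has camera coordinates R X + t. Camera axes: x right, y down, z forward; pixel columns grow to the right and rows downward; lengths in m; the calibration is good to about 2 mm. A picture is of the moment at which its call begins. camera_info takes no time and is no camera call.
- workorder.sign_off(): hands the job in, once; it reports no verdict.
The state is a dict: "t": time; "joints": joint angles; "joint_vel": joint speeds; "effort": joint torques, N m; "position": TCP position; "tcp_rot": TCP orientation; "ft_force": force on the tool from outside, world axes, zero at the start; "torque": the same for the moment, N m; "gripper_width": finger opening in m.
Only numpy, scipy, OpenCV 4.12 (cv2) and the standard library are available. Lean on these libraries where they do the work, as an engineer would, in place of code of your own. Each camera call takes 0.05 s, during which the arm holds its last target. There are 200 camera calls.

## Task

Set the tube drilling jig up for its next hole: pull the stop's spring plunger knob up, slide the stop one hole further away from the drill bridge and let the pin snap fully into that next hole. Then push the brass tube along the vee block until its end rests against the stop. Never force the pin sideways or ram the tube against the stop, and leave the other things on the bench where they are.

Things in the scene. Friction and masses are not known exactly. Their poses are not given: they have to be found in the camera images.
- jig: Drilling jig fixed on the bench: grey base plate 110 x 300 x 12 mm (y = -220 to +80 mm), dark steel vee block (48 mm wide, top 38 mm up, y = -40 to +60 mm) that holds the brass tube, drill bridge over the tube, rails with the stop slide at the -y end. Origin at bench height; y runs along the tube, away from the stop; z is up.
- drill_bush (a point): Top of the steel drill bush on the aluminium bridge over the tube, 70 mm above the bench, 12 mm from the jig's origin towards +y. The bridge measures 84 x 30 mm. Fixed; only to be kept clear of.
- stop_slide (a joint): Travel of the stop slide, m, along the jig's -y, away from the bridge: 0 at the start (pin in the first hole), at most 0.070. Takes 3 to 6 N to push with the pin riding. The bars under the pin are set by hand for each job: the next hole, hidden under the slide, is 29 to 47 mm from the first; a further, wrong one lies 29 mm beyond it. The 8 mm flat-nosed pin has 1 mm play each way in a hole.
- plunger (a joint): Lift of the plunger pin, m: 0 = fully home in a hole. It must rise 7 mm to clear the hole, and rides on the flat bar at 0.007 if let go between holes; upper stop at 0.011. A spring presses it down with 5 N (at 0) to 7.8 N (at 0.011); with the knob free it snaps home by itself when the pin passes over a hole at under 30 mm/s.
- knob_grip (a point): Grip point on the upright axis of the plunger's black round knob: 26 mm diameter, straight-sided 7 mm either way, top 10 mm above. It moves with the plunger; at the start 75 mm above the bench and 85 mm from the jig's origin towards -y. Under the knob a 21 mm hexagon; 25 mm below this point the flat top of the slide (62 mm wide, 76 mm long).
- stop_face (a point): Centre of the flat white tip (17 mm diameter) of the stop rod, the face that the tube's end must rest against; 40 mm above the bench, 75 mm from the knob's axis towards the jig's +y; faces +y and moves with the stop slide.
- tube: Brass tube, 20 mm diameter, 123 mm long, 60 to 130 g, loose in the vee block, its axis 40 mm above the bench. Origin: centre of the end that faces the stop; its z axis runs along the tube to the free end (the jig's +y).
- tube_end (a point): Centre of the tube's free end, 123 mm from its origin; at the start it stands out about 50 mm past the vee block, at the end still a few mm. Pushed here towards -y the tube slides to the stop with less than 2 N.
- pen: Black pen lying in front of the jig, 138 x 11 x 12 mm; leave it alone. Origin: centre of its underside.
- steel_sleeve: Steel sleeve standing behind the jig, 17 mm diameter, 64 mm high; leave it alone. Origin: centre of its underside.
- cap: Black round end cap lying behind the jig, 34 mm diameter, 12 mm high; leave it alone. Origin: centre of its underside.

How it is judged:
On the way, in this order (a step that is already met when the one before it is completed fails the run):
1. the stop has moved on by one hole and its pin has snapped in (value of joint stop_slide between 0.027 and 0.05 m and value of joint plunger below 0.002 m), for 0.2 s.
2. after that, the tube has been brought up against the stop (y of tube in the frame of stop_face below 0.0015 m), for 0.2 s.
At the end, for the whole second after the job is handed in: The stop's pin is home in the next hole (lift under 2 mm, slide 27 to 50 mm from its start) and the tube lies at rest along the vee block with its end against the stop (gap under 1.5 mm) (all of step 1 and y of tube in the frame of stop_face below 0.0015 m and angle between the z axis of tube and the y axis of jig, either way round below 0.06 rad and z of tube in the frame of jig between 0.036 and 0.044 m and linear speed of tube below 0.01 m/s); the robot touches nothing.
It fails at once if the plunger pin is forced: more than 30 N between pin and index bar (contact force between plunger and jig above 30 N).
It fails at once if the tube is rammed against the stop with more than 20 N (contact force between tube and stop_slide above 20 N).
It fails at once if the pen, the steel sleeve or the cap is shifted by more than 30 mm (distance of any of pen, steel_sleeve, cap from where it was at the start of the episode above 0.03 m).
It also fails if it takes over 51 s, if anything falls off the work surface, if the arm or the gripper's body presses on something with over 40 N, if the wrist force passes 120 N, or if a joint passes its speed limit or range.

## Working session

There is one attempt and no reset: what is moved stays moved. The work goes in short steps, Python scripts to look and compute and a shell command to move; the robot and the scene stay as the last step left them, time stands still between calls to the robot, and variables do not carry over. Pictures are saved under pics/ and viewed, about 8 in all and at most 12, crops included, and the job is handed in when it is done.

```bash
mkdir -p pics; ls; python3 - <<'E'
from bench import arm,camera,camera_info
import cv2
for n in("top","side"):
    im=camera(n); cv2.imwrite(f"pics/{n}0.png",im[:,:,::-1]); c=camera_info(n); print(n,c)
print(arm.get_obs())
E
```

```text
pics
top {'fovy': 42.635357798703225, 'cx': 282.3981011019102, 'cy': 208.47771506625918, 'k1': 0.06520429254233488, 'R': array([[-0.02743974, -0.9996075 ,  0.00564828],
       [-0.99051469,  0.02642822, -0.13484137],
       [ 0.13463917, -0.00929471, -0.9908511 ]]), 't': array([-0.0535693 ,  0.56733599,  0.92808831])}
side {'fovy': 54.34528366661847, 'cx': 281.5389543700359, 'cy': 205.02115882954277, 'k1': -0.020446194610666085, 'R': array([[ 0.99845157, -0.05488852,  0.00903896],
       [-0.01757684, -0.4654556 , -0.88489668],
       [ 0.05277791,  0.88336761, -0.46569965]]), 't': array([-0.5749848 ,  0.03275747,  0.89642997])}
{'t': 0.1, 'joints': array([-1.45437715e+00,  3.13326647e-01,  1.49835096e+00,  1.75561241e-05,
        1.33098934e+00, -2.23405514e-01]), 'joint_vel': array([ 3.18207428e-04, -1.95547008e-03, -2.10785554e-03, -2.81688493e-04,
       -1.74398925e-05,  7.34056042e-04]), 'effort': array([ 2.49027107e-03, -4.02809608e+01, -2.52647102e+01,  6.95338170e-02,
        3.41788761e-02, -7.23287917e-05]), 'position': array([ 0.17495511, -0.49473081,  0.21105662]), 'tcp_rot': array([-5.35921306e-04,  9.85599804e-01,  1.69093875e-01,  3.72334638e-05]), 'ft_force': array([ 0.62293092, -0.5208083 ,  0.32190513]), 'torque': array([ 0.00384112,  0.04013864, -0.01367137]), 'gripper_width': 0.08806857416126646}
```

View pics/top0.png

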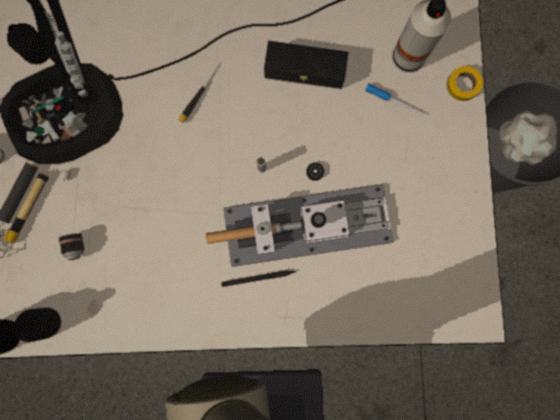

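View pics/side0.png

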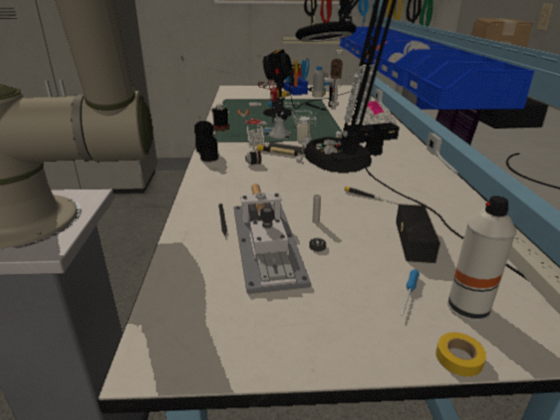

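The top view shows the knob near (319,219), the tube's free end at (207,237), and the bridge at (262,228). The side view shows the knob near (266,213). Next I'll enlarge both and measure.

```bash
cat > h.py <<'E'
import numpy as np, cv2
from bench import camera_info
def K(c):
    f=210/np.tan(np.radians(c["fovy"]/2)); return f
def ray(n,u,v):
    c=camera_info(n); f=K(c); d=np.array([(u-c["cx"])/f,(v-c["cy"])/f]); s=d.copy()
    for _ in range(20): s=d/(1+c["k1"]*(s@s))
    R=np.array(c["R"]); return -R.T@np.array(c["t"]), R.T@np.array([*s,1])
def onz(n,u,v,z):
    o,d=ray(n,u,v); return o+d*(z-o[2])/d[2]
def two(pa,pb):
    A=[];b=[]
    for n,p in(("top",pa),("side",pb)):
        o,d=ray(n,*p); d=d/np.linalg.norm(d); P=np.eye(3)-np.outer(d,d); A.append(P); b.append(P@o)
    return np.linalg.lstsq(np.vstack(A),np.hstack(b),rcond=None)[0]
def proj(n,X):
    c=camera_info(n); p=np.array(c["R"])@X+c["t"]; s=p[:2]/p[2]; s=s*(1+c["k1"]*(s@s)); return s*K(c)+[c["cx"],c["cy"]]
E
python3 - <<'E'
import cv2
t=cv2.imread("pics/top0.png")[170:300,195:405]; s=cv2.imread("pics/side0.png")[170:300,205:345]
cv2.imwrite("pics/tz.png",cv2.resize(t,None,fx=3.8,fy=3.8,interpolation=cv2.INTER_CUBIC))
cv2.imwrite("pics/sz.png",cv2.resize(s,None,fx=4.5,fy=4.5,interpolation=cv2.INTER_CUBIC))
E
```

```text
(no output)
```

View pics/tz.png

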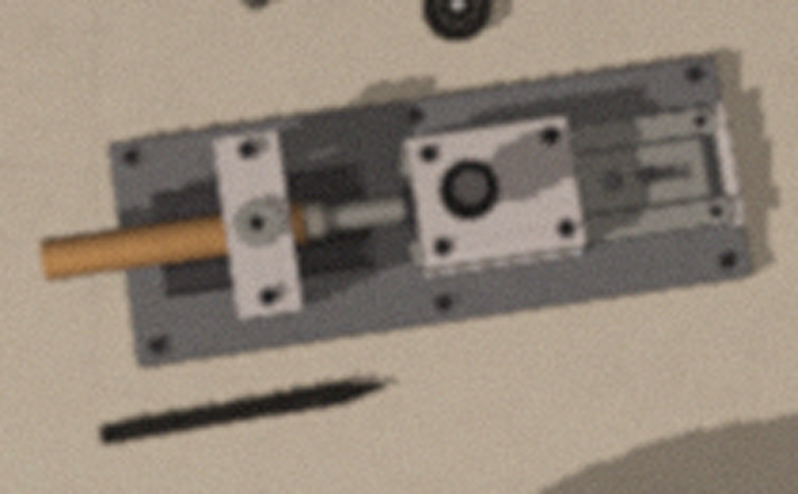

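View pics/sz.png

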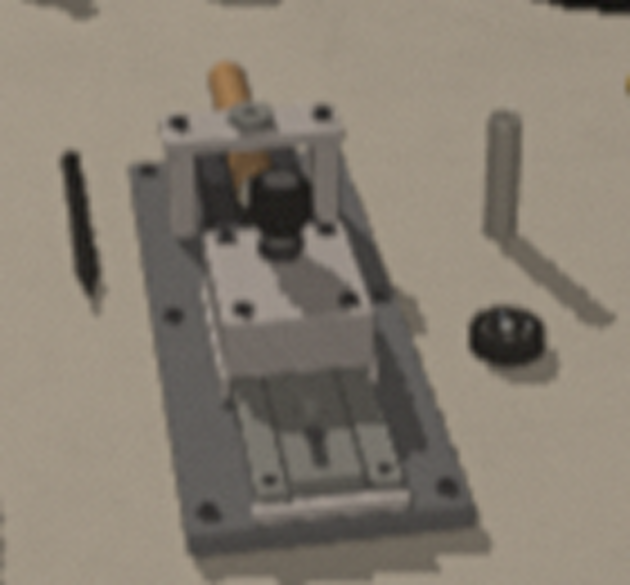

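The crop of the top view (scale 3.8) shows the knob top at (469,187), the bush at (257,222), plate corners at (111,143), (717,52), (752,275) and (140,367), and the tube end at (43,260). In the side crop (scale 4.5) the knob top is at (283,180) and the bush at (252,114). The stop tip touches the tube or nearly does.

```bash
python3 - <<'E'
from h import *
T=lambda x,y:(195+(x+.5)/3.8-.5,170+(y+.5)/3.8-.5)
S=lambda x,y:(205+(x+.5)/4.5-.5,170+(y+.5)/4.5-.5)
np.set_printoptions(precision=4,suppress=True)
k=onz("top",*T(469,187),.085); b=onz("top",*T(257,222),.070); e=onz("top",*T(43,260),.04)
c=np.array([onz("top",*T(*p),.012) for p in((111,143),(717,52),(752,275),(140,367))])
print("knob",k,onz("side",*S(283,180),.085),two(T(469,187),S(283,180)))
print("bush",b,onz("side",*S(252,114),.070),two(T(257,222),S(252,114)))
print("end",e); print(c,[np.linalg.norm(c[i]-c[(i+1)%4]) for i in range(4)])
cs=np.array([onz("side",*S(*p),.012) for p in((130,163),(190,545),(476,516))]); print(cs)
for a in((c[0]-c[1])+(c[3]-c[2]),b-k,e-b,cs[0]-cs[1]): print("dir +y",np.degrees(np.arctan2(a[1],a[0])))
print(np.linalg.norm((b-k)[:2]),"want .097")
E
```

```text
knob [ 0.5399 -0.1287  0.085 ] [ 0.5415 -0.1302  0.085 ] [ 0.5408 -0.1288  0.0841]
bush [ 0.5282 -0.0329  0.07  ] [ 0.5292 -0.0372  0.07  ] [ 0.5288 -0.0328  0.0678]
end [0.5161 0.0683 0.04  ]
[[ 0.5744  0.0387  0.012 ]
 [ 0.6114 -0.2576  0.012 ]
 [ 0.5021 -0.2686  0.012 ]
 [ 0.466   0.0262  0.012 ]] [np.float64(0.2986655070188072), np.float64(0.10982609572041656), np.float64(0.2970566793077303), np.float64(0.10917871587901026)]
[[ 0.4668  0.0259  0.012 ]
 [ 0.5033 -0.2752  0.012 ]
 [ 0.6101 -0.2632  0.012 ]]
dir +y 97.04995992696361
dir +y 96.9667310355159
dir +y 96.81747355142892
dir +y 96.90794643625034
0.09657233139777563 want .097
```

```bash
python3 -m creep '[{"slide":[3.65,3.65,-0.2],"rotation":[0,0,0.1354],"hand":1},{"slide":[3.65,3.65,-0.2],"rotation":[0,0,0.1354],"hand":1},{"slide":[3.65,3.65,-0.2],"rotation":[0,0,0.1354],"hand":1},{"slide":[3.65,3.65,-0.2],"rotation":[0,0,0.1354],"hand":1},{"slide":[3.65,3.65,-0.2],"rotation":[0,0,0.1354],"hand":1},{"slide":[3.65,3.65,-0.2],"rotation":[0,0,0.1354],"hand":1},{"slide":[3.65,3.65,-0.2],"rotation":[0,0,0.1354],"hand":1},{"slide":[3.65,3.65,-0.2],"rotation":[0,0,0.1354],"hand":1},{"slide":[3.65,3.65,-0.2],"rotation":[0,0,0.1354],"hand":1},{"slide":[3.65,3.65,-0.2],"rotation":[0,0,0.1354],"hand":1}]' 20
cat > st.py <<'E'
from bench import arm; import numpy as np
from scipy.spatial.transform import Rotation as Ro
o=arm.get_obs(); q=o["tcp_rot"]; M=Ro.from_quat([q[1],q[2],q[3],q[0]]).as_matrix()
d=np.array([-.1219,.9925]); p=o["position"]; r=p[:2]-[.5403,-.1295]
print("t %.2f pos"%o["t"],p.round(4),"F",o["ft_force"].round(1),"w %.4f"%o["gripper_width"],"jaw deg %.1f tilt z %s"%(np.degrees(np.arctan2(M[1,1],M[0,1])),M[:,2].round(3)),"rel knob0: along+y %.1f mm, jigx %.1f mm"%(1e3*r@d,1e3*r@[d[1],-d[0]]))
E
python3 st.py
```

```text
t: 1.35
position: [0.5409, -0.1285, 0.1912]
tcp_rot: [-0.0, 0.661, 0.751, -0.0]
ft_force: [0.3, -1.1, 0.2]
gripper_width: 0.0882
t 1.35 pos [ 0.5409 -0.1285  0.1912] F [ 0.3 -1.1  0.2] w 0.0882 jaw deg 7.3 tilt z [-0.001  0.    -1.   ] rel knob0: along+y 0.9 mm, jigx 0.7 mm
```

```bash
python3 -m creep '[{"slide":[-0.06,-0.1,-4],"rotation":[0,0,-0.005],"hand":1},{"slide":[0,0,-4],"rotation":[0,0,0],"hand":1},{"slide":[0,0,-3.3],"rotation":[0,0,0],"hand":1},{"slide":[0,0,-2],"rotation":[0,0,0],"hand":1},{"slide":[0,0,0],"rotation":[0,0,0],"hand":1}]' 20 >/dev/null
python3 st.py; python3 - <<'E'
from bench import camera
import cv2,numpy as np
s=camera("side")[150:290,195:365,::-1];t=camera("top")[150:290,230:400,::-1]
cv2.imwrite("pics/g1.png",cv2.resize(np.hstack([s,t]),None,fx=2.35,fy=2.35,interpolation=cv2.INTER_CUBIC))
E
```

```text
t 1.98 pos [ 0.5385 -0.1306  0.0572] F [0.5 0.9 1.1] w 0.0879 jaw deg 6.8 tilt z [-0.003  0.001 -1.   ] rel knob0: along+y -0.9 mm, jigx -1.9 mm
```

View pics/g1.png

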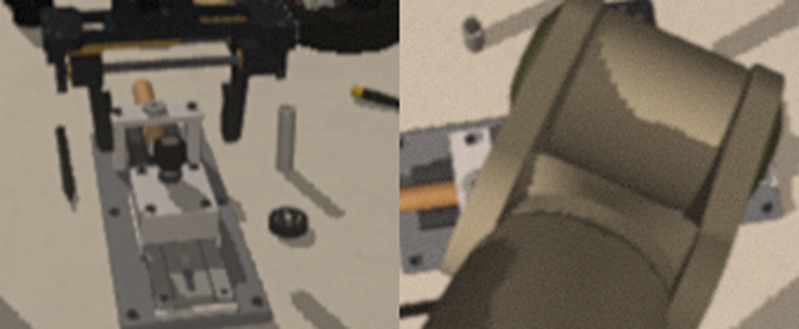

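The side crop shows the fingers (x≈103 and 233) either side of the knob (x≈170), at the right depth. The arm hides the knob in the top view. I'll nudge to centre and close.

```bash
python3 -m creep '[{"slide":[0.15,0.1,0.05],"rotation":[0,0,0],"hand":1},{"slide":[0,0,0],"rotation":[0,0,0],"hand":0},{"slide":[0,0,0],"rotation":[0,0,0],"hand":-0.3},{"slide":[0,0,0],"rotation":[0,0,0],"hand":-0.3}]' 20 >/dev/null; python3 st.py
python3 -m creep '[{"slide":[0,0,0],"rotation":[0,0,0],"hand":-0.6},{"slide":[0,0,0],"rotation":[0,0,0],"hand":-0.6},{"slide":[0,0,0],"rotation":[0,0,0],"hand":-0.6},{"slide":[0,0,0],"rotation":[0,0,0],"hand":-0.6}]' 20 >/dev/null; python3 st.py
```

```text
t 2.58 pos [ 0.5409 -0.13    0.0591] F [0.1 0.3 0.2] w 0.0608 jaw deg 6.8 tilt z [ 0. -0. -1.] rel knob0: along+y -0.6 mm, jigx 0.5 mm
t 3.08 pos [ 0.5409 -0.13    0.059 ] F [-0.9 -0.8  0.6] w 0.0204 jaw deg 6.8 tilt z [-0.  0. -1.] rel knob0: along+y -0.6 mm, jigx 0.5 mm
```

```bash
python3 - <<'E'
from bench import camera
import cv2
s=camera("side")[150:270,200:340,::-1]
cv2.imwrite("pics/g2.png",cv2.resize(s,None,fx=4.5,fy=4.5,interpolation=cv2.INTER_CUBIC))
E
python3 st.py
```

```text
t 3.12 pos [ 0.5408 -0.13    0.059 ] F [ 0.2  0.6 -0.1] w 0.0183 jaw deg 6.8 tilt z [-0.  0. -1.] rel knob0: along+y -0.6 mm, jigx 0.5 mm
```

View pics/g2.png

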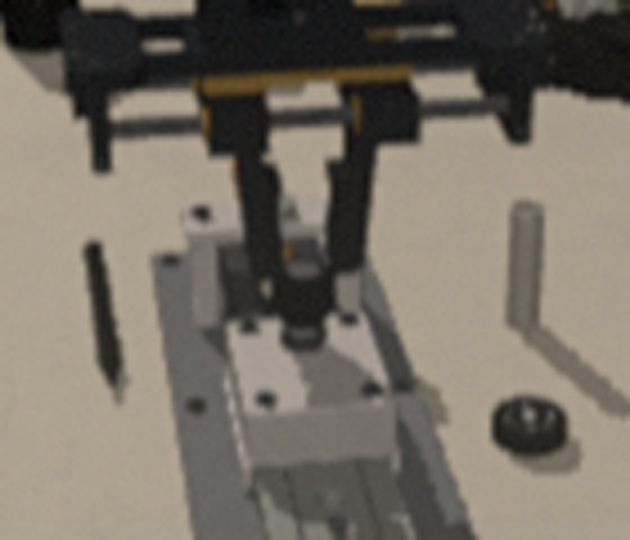

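```bash
python3 - <<'E'
from h import *
for X in([.5408,-.13,.059],[.5408,-.13,.078],[.5408,-.13,.104],[.5403,-.1295,.085],[.5403,-.1295,.068]):
    p=proj("side",np.array(X)); print(X,p,((p-[200,150])+.5)*4.5-.5)
E
python3 - <<'E'
import cv2
s=cv2.imread("pics/g2.png")[180:380,190:430]
cv2.imwrite("pics/g3.png",cv2.convertScaleAbs(cv2.resize(s,None,fx=3,fy=2.9,interpolation=cv2.INTER_CUBIC),alpha=2.2,beta=10))
E
```

```text
[0.5408, -0.13, 0.059] [267.24214641 221.51258521] [304.33965886 323.55663345]
[0.5408, -0.13, 0.078] [267.16908926 212.81319587] [304.01090168 284.40938143]
[0.5408, -0.13, 0.104] [267.0668123 200.5806319] [303.55065536 229.36284357]
[0.5403, -0.1295, 0.085] [266.87012717 209.43638612] [302.66557226 269.21373752]
[0.5403, -0.1295, 0.068] [266.9387512  217.29232545] [302.9743804  304.56546453]
```

View pics/g3.png

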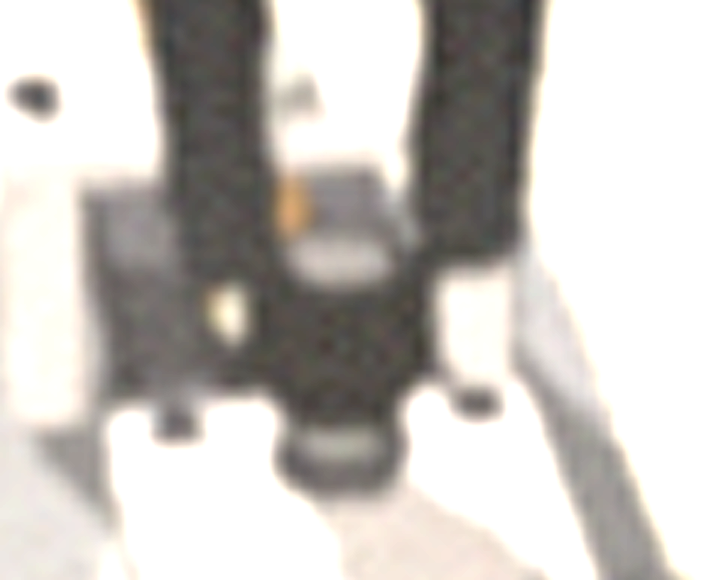

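The fingers closed to 18 mm without touching the knob. In this crop their tips end at row ≈250–280, at the knob's top edge, and the bodies also look about 28 mm higher than the reported TCP suggests. So they seem to be hovering above the knob. I'll reopen and measure the tip height with the side camera across a known descent.

```bash
cat > tip.py <<'E'
# diff-based finger tip measurement: dark pixels right/left of knob vs. start picture
from h import *; from bench import camera,arm; import sys
s=camera("side"); s0=cv2.imread("pics/side0.png")[:,:,::-1]
m=(np.abs(s.astype(int)-s0).max(2)>45)&(s.max(2)<60)
m=cv2.morphologyEx(m.astype(np.uint8),cv2.MORPH_OPEN,np.ones((3,3)))
p=arm.get_obs()["position"]
for name,a,b in(("L",225,267),("R",267,305)):
    cols=[(c,np.flatnonzero(m[150:260,c]).max()+150) for c in range(a,b) if m[150:260,c].any()]
    print(name,sorted(cols,key=lambda q:-q[1])[:9])
P=proj("side",p); print("TCP proj",P.round(1)); cv2.imwrite(sys.argv[1],s[:,:,::-1])
E
python3 -m creep '[{"slide":[0,0,0],"rotation":[0,0,0],"hand":1},{"slide":[0,0,0],"rotation":[0,0,0],"hand":1},{"slide":[0,0,0],"rotation":[0,0,0],"hand":1},{"slide":[0,0,0],"rotation":[0,0,0],"hand":1},{"slide":[0,0,0],"rotation":[0,0,0],"hand":1},{"slide":[0,0,0],"rotation":[0,0,0],"hand":1}]' 20 >/dev/null; python3 st.py; python3 tip.py pics/a.png
python3 -m creep '[{"slide":[0,0,-0.8],"rotation":[0,0,0],"hand":1},{"slide":[0,0,0],"rotation":[0,0,0],"hand":1}]' >/dev/null; python3 st.py; python3 tip.py pics/b.png
```

```text
t 3.88 pos [ 0.5409 -0.13    0.059 ] F [0.1 0.7 1. ] w 0.0758 jaw deg 6.8 tilt z [-0.  0. -1.] rel knob0: along+y -0.6 mm, jigx 0.5 mm
L [(243, np.int64(212)), (244, np.int64(212)), (245, np.int64(212)), (246, np.int64(212)), (247, np.int64(212)), (242, np.int64(211)), (241, np.int64(210)), (240, np.int64(207)), (239, np.int64(198))]
R [(289, np.int64(208)), (290, np.int64(208)), (291, np.int64(208)), (292, np.int64(208)), (293, np.int64(208)), (288, np.int64(207)), (294, np.int64(207)), (295, np.int64(202)), (296, np.int64(194))]
TCP proj [267.3 221.5]
t 4.17 pos [ 0.5404 -0.1298  0.0502] F [-0.8  0.5  0.7] w 0.0882 jaw deg 6.8 tilt z [-0.001  0.001 -1.   ] rel knob0: along+y -0.3 mm, jigx 0.1 mm
L [(239, np.int64(216)), (240, np.int64(216)), (241, np.int64(216)), (242, np.int64(216)), (243, np.int64(216)), (238, np.int64(215)), (237, np.int64(206)), (236, np.int64(204)), (235, np.int64(198))]
R [(292, np.int64(212)), (293, np.int64(212)), (294, np.int64(212)), (295, np.int64(212)), (291, np.int64(211)), (296, np.int64(211)), (297, np.int64(210)), (290, np.int64(209)), (298, np.int64(204))]
TCP proj [267.2 225.3]
```

```bash
python3 - <<'E'
import cv2
s=cv2.imread("pics/b.png")[140:250,210:330]
cv2.imwrite("pics/b2.png",cv2.convertScaleAbs(cv2.resize(s,None,fx=5.4,fy=5.4,interpolation=cv2.INTER_CUBIC),alpha=1.5,beta=15))
E
```

```text
(no output)
```

View pics/b2.png

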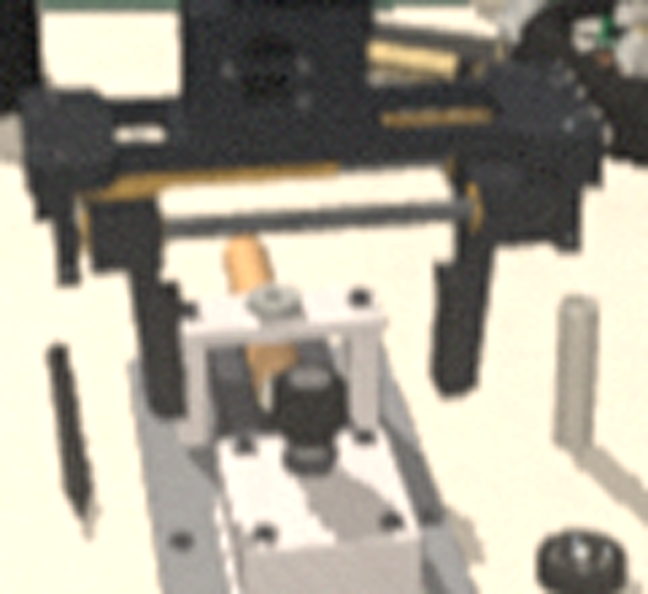

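The view confirms it: both fingertips (at (168,415) and (455,395)) are level with the knob's upper half, although the reported TCP height is 0.050. The body width gives the right depth, so the real tips sit about 25 mm above the reported TCP. Wide open, the fingers straddle the slide, so I can go lower safely.

```bash
python3 -m creep '[{"slide":[0,0,-0.8],"rotation":[0,0,0],"hand":1},{"slide":[0,0,-0.8],"rotation":[0,0,0],"hand":1},{"slide":[0,0,0],"rotation":[0,0,0],"hand":1},{"slide":[0,0,0],"rotation":[0,0,0],"hand":1}]' >/dev/null; python3 st.py; python3 tip.py pics/c.png
```

```text
t 4.72 pos [ 0.5409 -0.13    0.0351] F [-0.7 -0.5 -0.8] w 0.0884 jaw deg 6.8 tilt z [ 0. -0. -1.] rel knob0: along+y -0.6 mm, jigx 0.6 mm
L [(240, np.int64(223)), (241, np.int64(223)), (242, np.int64(223)), (243, np.int64(223)), (239, np.int64(222)), (238, np.int64(220)), (237, np.int64(215)), (236, np.int64(206)), (235, np.int64(201))]
R [(292, np.int64(219)), (293, np.int64(219)), (294, np.int64(219)), (295, np.int64(219)), (291, np.int64(218)), (296, np.int64(218)), (297, np.int64(217)), (298, np.int64(212)), (299, np.int64(204))]
TCP proj [267.4 232.1]
```

```bash
python3 -m creep '[{"slide":[0,0,0],"rotation":[0,0,0],"hand":-0.25},{"slide":[0,0,0],"rotation":[0,0,0],"hand":-0.25},{"slide":[0,0,0],"rotation":[0,0,0],"hand":-0.25},{"slide":[0,0,0],"rotation":[0,0,0],"hand":-0.25},{"slide":[0,0,0],"rotation":[0,0,0],"hand":-0.25},{"slide":[0,0,0],"rotation":[0,0,0],"hand":-0.25}]' 20 >/dev/null; python3 st.py
python3 -m creep '[{"slide":[0,0,0],"rotation":[0,0,0],"hand":-0.6},{"slide":[0,0,0],"rotation":[0,0,0],"hand":-0.6},{"slide":[0,0,0],"rotation":[0,0,0],"hand":-0.6}]' 20 >/dev/null; python3 st.py
```

```text
t 5.53 pos [ 0.5409 -0.13    0.035 ] F [ 0.1 -0.1 -1. ] w 0.0334 jaw deg 6.8 tilt z [-0.  0. -1.] rel knob0: along+y -0.6 mm, jigx 0.5 mm
t 5.90 pos [ 0.5402 -0.13    0.035 ] F [-5.5 -1.2  2.5] w 0.0245 jaw deg 6.8 tilt z [-0.002  0.    -1.   ] rel knob0: along+y -0.5 mm, jigx -0.2 mm
```

The fingers now hold the knob at 24.5 mm. Next I lift it.

```bash
python3 -m creep '[{"slide":[0,0,0.3],"rotation":[0,0,0],"hand":-0.6},{"slide":[0,0,0.3],"rotation":[0,0,0],"hand":-0.6},{"slide":[0,0,0.3],"rotation":[0,0,0],"hand":-0.6},{"slide":[0,0,0],"rotation":[0,0,0],"hand":-0.6}]' 22 >/dev/null; python3 st.py; python3 - <<'E'
from bench import camera
import cv2
s=camera("side")[150:250,210:330,::-1]
cv2.imwrite("pics/d.png",cv2.convertScaleAbs(cv2.resize(s,None,fx=5.4,fy=5.4,interpolation=cv2.INTER_CUBIC),alpha=1.8,beta=20))
E
```

```text
t 6.40 pos [ 0.5402 -0.1299  0.0438] F [-5.2 -3.2 -7.8] w 0.0249 jaw deg 6.8 tilt z [-0.002  0.    -1.   ] rel knob0: along+y -0.4 mm, jigx -0.2 mm
```

View pics/d.png

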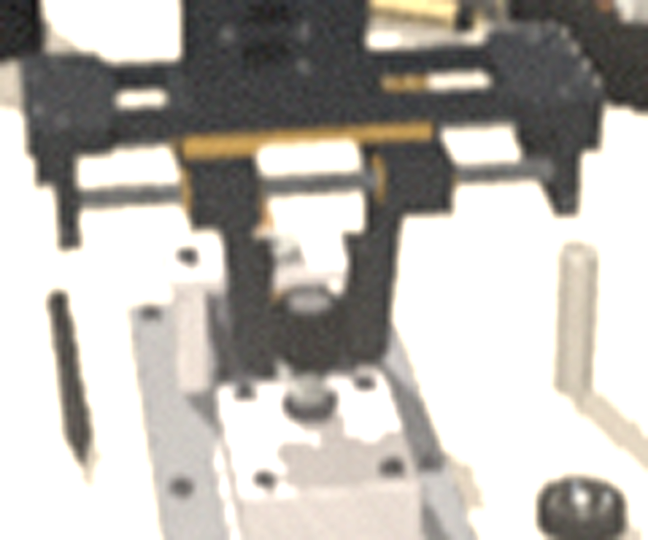

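The knob is up, with the silver stem visible under it and a 7.8 N spring pull. I'll slide the first 4 mm and check, then continue to 15 mm.

```bash
python3 -m creep '[{"slide":[0.025,-0.2,0],"rotation":[0,0,0],"hand":-0.6},{"slide":[0.025,-0.2,0],"rotation":[0,0,0],"hand":-0.6}]' 22 >/dev/null; python3 st.py;  python3 -m creep '[{"slide":[0.025,-0.2,0],"rotation":[0,0,0],"hand":-0.6},{"slide":[0.025,-0.2,0],"rotation":[0,0,0],"hand":-0.6}]' 22 >/dev/null; python3 st.py
```

```text
t 6.70 pos [ 0.5406 -0.1333  0.0435] F [-5.3  1.6 -6.6] w 0.0250 jaw deg 6.8 tilt z [-0.002  0.002 -1.   ] rel knob0: along+y -3.8 mm, jigx -0.2 mm
t 6.95 pos [ 0.5411 -0.1372  0.0434] F [-5.4  2.1 -6.9] w 0.0248 jaw deg 6.8 tilt z [-0.002  0.002 -1.   ] rel knob0: along+y -7.8 mm, jigx -0.2 mm
```

```bash
python3 -m creep '[{"slide":[0.025,-0.2,0],"rotation":[0,0,0],"hand":-0.6},{"slide":[0.025,-0.2,0],"rotation":[0,0,0],"hand":-0.6},{"slide":[0.04,-0.3,0],"rotation":[0,0,0],"hand":-0.6},{"slide":[0,0,-0.2],"rotation":[0,0,0],"hand":-0.6},{"slide":[0,0,0],"rotation":[0,0,0],"hand":-0.6}]' 22 >/dev/null; python3 st.py;  python3 -m creep '[{"slide":[0,0,0],"rotation":[0,0,0],"hand":0.1},{"slide":[0,0,0],"rotation":[0,0,0],"hand":0.1},{"slide":[0,0,0],"rotation":[0,0,0],"hand":0.1},{"slide":[0,0,2.2],"rotation":[0,0,0],"hand":0.1},{"slide":[0,0,2.2],"rotation":[0,0,0],"hand":0.1},{"slide":[-0.2,1.5,0],"rotation":[0,0,0],"hand":-1},{"slide":[-0.2,1.5,0],"rotation":[0,0,0],"hand":-1},{"slide":[0,0,0],"rotation":[0,0,0],"hand":-1},{"slide":[0,0,0],"rotation":[0,0,0],"hand":-1},{"slide":[0,0,0],"rotation":[0,0,0],"hand":-1}]' >/dev/null; python3 st.py
```

```text
t 7.58 pos [ 0.5421 -0.1446  0.042 ] F [-7.3 -0.9 -2.9] w 0.0251 jaw deg 6.8 tilt z [-0.002  0.001 -1.   ] rel knob0: along+y -15.2 mm, jigx -0.1 mm
t 8.82 pos [ 0.5388 -0.1152  0.0858] F [ 0.7 -0.4 -0.9] w 0.0008 jaw deg 6.7 tilt z [-0.  0. -1.] rel knob0: along+y 14.3 mm, jigx 0.2 mm
```

```bash
python3 -m creep '[{"slide":[0,0,-2.1],"rotation":[0,0,0],"hand":-1},{"slide":[0,0,-2.1],"rotation":[0,0,0],"hand":-1},{"slide":[0,0,0],"rotation":[0,0,0],"hand":-1}]' >/dev/null; python3 st.py
cat > prof.py <<'E'
# brightness down the knob axis for slide shift d (m): column around projected axis, by height above bench
from h import *; from bench import camera; import sys
d=float(sys.argv[1])/1e3; s=camera("side") if len(sys.argv)<3 else cv2.imread(sys.argv[2])
g=cv2.cvtColor(s,cv2.COLOR_RGB2GRAY).astype(np.float32)
X=np.array([.5403,-.1295])-d*np.array([-.1219,.9925]); zs=np.arange(.046,.1,.003)
v=[]
for z in zs:
    u,w=proj("side",np.array([*X,z])); v.append(np.mean([cv2.getRectSubPix(g,(1,1),(u+k,w))[0,0] for k in(-1.5,0,1.5)]))
print("prof",[(int(round(z*1e3)),int(x)) for z,x in zip(zs,v)])
E
python3 prof.py 0 pics/side0.png; python3 prof.py 14.7
```

```text
t 9.20 pos [ 0.538  -0.1149  0.0429] F [ 0.4  0.9 -0.4] w 0.0002 jaw deg 6.7 tilt z [-0.003  0.001 -1.   ] rel knob0: along+y 14.7 mm, jigx -0.5 mm
prof [(46, 57), (49, 43), (52, 56), (55, 61), (58, 36), (61, 29), (64, 30), (67, 30), (70, 30), (73, 31), (76, 31), (79, 37), (82, 63), (85, 75), (88, 66), (91, 52), (94, 54), (97, 57)]
prof [(46, 60), (49, 46), (52, 64), (55, 84), (58, 84), (61, 74), (64, 45), (67, 30), (70, 30), (73, 30), (76, 31), (79, 30), (82, 31), (85, 32), (88, 44), (91, 56), (94, 55), (97, 39)]
```

```bash
python3 -m creep '[{"slide":[0.08,-0.6,0],"rotation":[0,0,0],"hand":-1},{"slide":[0.02,-0.15,0],"rotation":[0,0,0],"hand":-1},{"slide":[0.012,-0.1,0],"rotation":[0,0,0],"hand":-1}]' >/dev/null; python3 st.py
python3 -m creep '[{"slide":[0.012,-0.1,0],"rotation":[0,0,0],"hand":-1},{"slide":[0.012,-0.1,0],"rotation":[0,0,0],"hand":-1},{"slide":[0.012,-0.1,0],"rotation":[0,0,0],"hand":-1}]' >/dev/null; python3 st.py; python3 prof.py 18
```

```text
t 9.62 pos [ 0.5402 -0.1229  0.0448] F [0.1 8.6 6.3] w 0.0002 jaw deg 6.7 tilt z [ 0.001  0.001 -1.   ] rel knob0: along+y 6.6 mm, jigx 0.7 mm
t 10.00 pos [ 0.5404 -0.1265  0.0443] F [0.7 2.4 2.2] w 0.0004 jaw deg 6.8 tilt z [ 0. -0. -1.] rel knob0: along+y 2.9 mm, jigx 0.5 mm
prof [(46, 54), (49, 46), (52, 66), (55, 84), (58, 84), (61, 70), (64, 40), (67, 30), (70, 32), (73, 31), (76, 32), (79, 29), (82, 32), (85, 33), (88, 44), (91, 57), (94, 54), (97, 37)]
```

```bash
cat > ok.py <<'E'
# report; exit 1 (stop the chain) if pin is down or force is up.  d = 22 - R
from bench import arm,camera; from h import *; import sys
o=arm.get_obs(); R=(o["position"][:2]-[.5403,-.1295])@[-.1219,.9925]; d=.022-R
s=cv2.cvtColor(camera("side"),cv2.COLOR_RGB2GRAY).astype(np.float32); X=np.array([.5403,-.1295])-d*np.array([-.1219,.9925])
v=[]
for z in(.058,.0595):
    u,w=proj("side",np.array([*X,z])); v+=[cv2.getRectSubPix(s,(1,1),(u+k,w))[0,0] for k in(-1.5,0,1.5)]
b=np.mean(v); f=o["ft_force"]; print("t %.2f d %.1f mm stem %.0f F %s"%(o["t"],d*1e3,b,f.round(1)))
sys.exit(int(b<58 or np.linalg.norm(f)>13))
E
python3 -m creep '[{"slide":[0.012,-0.1,0],"rotation":[0,0,0],"hand":-1},{"slide":[0.012,-0.1,0],"rotation":[0,0,0],"hand":-1},{"slide":[0.012,-0.1,0],"rotation":[0,0,0],"hand":-1}]' >/dev/null; python3 ok.py && python3 -m creep '[{"slide":[0.012,-0.1,0],"rotation":[0,0,0],"hand":-1},{"slide":[0.012,-0.1,0],"rotation":[0,0,0],"hand":-1}]' >/dev/null; python3 ok.py; python3 prof.py 24
```

```text
t 10.43 d 22.1 mm stem 84 F [0.6 2.6 2. ]
t 10.72 d 24.0 mm stem 84 F [-1.7  2.1  1.9]
prof [(46, 62), (49, 48), (52, 64), (55, 81), (58, 84), (61, 73), (64, 45), (67, 30), (70, 30), (73, 31), (76, 31), (79, 31), (82, 30), (85, 33), (88, 45), (91, 57), (94, 53), (97, 38)]
```

The slide tracks well. From here I take 0.6 mm steps, each followed by a check that stops the chain.

```bash
python3 -m creep '[{"slide":[0.012,-0.1,0],"rotation":[0,0,0],"hand":-1},{"slide":[0.012,-0.1,0],"rotation":[0,0,0],"hand":-1}]' >/dev/null; python3 ok.py && python3 -m creep '[{"slide":[0.007,-0.06,0],"rotation":[0,0,0],"hand":-1}]' >/dev/null && python3 ok.py && python3 -m creep '[{"slide":[0.007,-0.06,0],"rotation":[0,0,0],"hand":-1}]' >/dev/null && python3 ok.py && python3 -m creep '[{"slide":[0.007,-0.06,0],"rotation":[0,0,0],"hand":-1}]' >/dev/null && python3 ok.py && python3 -m creep '[{"slide":[0.007,-0.06,0],"rotation":[0,0,0],"hand":-1}]' >/dev/null && python3 ok.py && python3 -m creep '[{"slide":[0.007,-0.06,0],"rotation":[0,0,0],"hand":-1}]' >/dev/null && python3 ok.py && python3 -m creep '[{"slide":[0.007,-0.06,0],"rotation":[0,0,0],"hand":-1}]' >/dev/null && python3 ok.py && python3 -m creep '[{"slide":[0.007,-0.06,0],"rotation":[0,0,0],"hand":-1}]' >/dev/null && python3 ok.py && python3 -m creep '[{"slide":[0.007,-0.06,0],"rotation":[0,0,0],"hand":-1}]' >/dev/null && python3 ok.py
```

```text
t 11.07 d 25.9 mm stem 84 F [-0.6  4.9  0.4]
t 11.25 d 26.4 mm stem 84 F [ 0.6  4.2 -0.4]
t 11.43 d 27.0 mm stem 84 F [-0.4  4.4  0.3]
t 11.60 d 27.7 mm stem 83 F [-0.1  5.8 -0.7]
t 11.78 d 28.3 mm stem 83 F [ 0.3  5.2 -1.7]
t 11.95 d 28.8 mm stem 83 F [-0.7  6.3 -1.6]
t 12.12 d 29.5 mm stem 83 F [ 0.4  5.1 -1.6]
t 12.30 d 30.1 mm stem 84 F [-0.   5.6 -0.8]
t 12.47 d 30.7 mm stem 84 F [-0.2  5.2 -1.7]
```

```bash
python3 -m creep '[{"slide":[0.007,-0.06,0],"rotation":[0,0,0],"hand":-1}]' >/dev/null; python3 ok.py && python3 -m creep '[{"slide":[0.007,-0.06,0],"rotation":[0,0,0],"hand":-1}]' >/dev/null && python3 ok.py && python3 -m creep '[{"slide":[0.007,-0.06,0],"rotation":[0,0,0],"hand":-1}]' >/dev/null && python3 ok.py && python3 -m creep '[{"slide":[0.007,-0.06,0],"rotation":[0,0,0],"hand":-1}]' >/dev/null && python3 ok.py && python3 -m creep '[{"slide":[0.007,-0.06,0],"rotation":[0,0,0],"hand":-1}]' >/dev/null && python3 ok.py && python3 -m creep '[{"slide":[0.007,-0.06,0],"rotation":[0,0,0],"hand":-1}]' >/dev/null && python3 ok.py && python3 -m creep '[{"slide":[0.007,-0.06,0],"rotation":[0,0,0],"hand":-1}]' >/dev/null && python3 ok.py && python3 -m creep '[{"slide":[0.007,-0.06,0],"rotation":[0,0,0],"hand":-1}]' >/dev/null && python3 ok.py && python3 -m creep '[{"slide":[0.007,-0.06,0],"rotation":[0,0,0],"hand":-1}]' >/dev/null && python3 ok.py && python3 -m creep '[{"slide":[0.007,-0.06,0],"rotation":[0,0,0],"hand":-1}]' >/dev/null && python3 ok.py && python3 -m creep '[{"slide":[0.007,-0.06,0],"rotation":[0,0,0],"hand":-1}]' >/dev/null && python3 ok.py && python3 -m creep '[{"slide":[0.007,-0.06,0],"rotation":[0,0,0],"hand":-1}]' >/dev/null && python3 ok.py
```

```text
t 12.65 d 31.3 mm stem 82 F [ 0.5  5.4 -0.7]
t 12.82 d 31.9 mm stem 83 F [ 1.2  4.9 -1.6]
t 13.00 d 32.5 mm stem 84 F [ 1.   6.7 -1.4]
t 13.18 d 33.1 mm stem 84 F [-0.5  5.8 -1.2]
t 13.35 d 33.8 mm stem 84 F [ 0.5  5.8 -1.3]
t 13.53 d 34.5 mm stem 85 F [ 0.6  5.2 -1.9]
t 13.70 d 35.1 mm stem 83 F [ 0.   4.8 -2.4]
t 13.88 d 35.7 mm stem 83 F [ 1.1  4.4 -3. ]
t 14.05 d 36.4 mm stem 84 F [ 1.1  3.3 -2.6]
t 14.22 d 37.0 mm stem 84 F [ 0.3  3.  -2.3]
t 14.40 d 37.6 mm stem 84 F [ 0.2  4.4 -3. ]
t 14.57 d 38.2 mm stem 83 F [-0.3  3.9 -3.3]
```

```bash
python3 st.py; python3 -m creep '[{"slide":[0.007,-0.06,0],"rotation":[0,0,0],"hand":-1}]' >/dev/null; python3 ok.py && python3 -m creep '[{"slide":[0.007,-0.06,0],"rotation":[0,0,0],"hand":-1}]' >/dev/null && python3 ok.py && python3 -m creep '[{"slide":[0.007,-0.06,0],"rotation":[0,0,0],"hand":-1}]' >/dev/null && python3 ok.py && python3 -m creep '[{"slide":[0.007,-0.06,0],"rotation":[0,0,0],"hand":-1}]' >/dev/null && python3 ok.py && python3 -m creep '[{"slide":[0.007,-0.06,0],"rotation":[0,0,0],"hand":-1}]' >/dev/null && python3 ok.py && python3 -m creep '[{"slide":[0.007,-0.06,0],"rotation":[0,0,0],"hand":-1}]' >/dev/null && python3 ok.py && python3 -m creep '[{"slide":[0.007,-0.06,0],"rotation":[0,0,0],"hand":-1}]' >/dev/null && python3 ok.py && python3 -m creep '[{"slide":[0.007,-0.06,0],"rotation":[0,0,0],"hand":-1}]' >/dev/null && python3 ok.py && python3 -m creep '[{"slide":[0.007,-0.06,0],"rotation":[0,0,0],"hand":-1}]' >/dev/null && python3 ok.py && python3 -m creep '[{"slide":[0.007,-0.06,0],"rotation":[0,0,0],"hand":-1}]' >/dev/null && python3 ok.py && python3 -m creep '[{"slide":[0.007,-0.06,0],"rotation":[0,0,0],"hand":-1}]' >/dev/null && python3 ok.py && python3 -m creep '[{"slide":[0.007,-0.06,0],"rotation":[0,0,0],"hand":-1}]' >/dev/null && python3 ok.py
```

```text
t 14.62 pos [ 0.5425 -0.1456  0.044 ] F [ 0.3  3.8 -2.8] w 0.0005 jaw deg 6.8 tilt z [-0. -0. -1.] rel knob0: along+y -16.3 mm, jigx 0.2 mm
t 14.75 d 38.8 mm stem 83 F [ 0.3  5.4 -3.3]
t 14.93 d 39.3 mm stem 83 F [-0.5  5.  -3.1]
t 15.10 d 39.9 mm stem 84 F [-0.4  4.3 -2.5]
t 15.28 d 40.6 mm stem 84 F [-0.4  4.2 -2.7]
t 15.45 d 41.2 mm stem 83 F [-0.3  4.1 -3. ]
t 15.62 d 41.8 mm stem 82 F [-0.8  5.1 -3.6]
t 15.80 d 42.4 mm stem 82 F [-0.4  3.6 -3.9]
t 15.97 d 43.0 mm stem 82 F [-1.   2.8 -3.7]
t 16.15 d 43.9 mm stem 36 F [-1.8  1.7 -0.9]
```

The pin dropped at d ≈ 43.6 mm: stem brightness went from 82 to 36 while the force stayed low. I'll back off and verify.

```bash
python3 -m creep '[{"slide":[-0.12,1.0,0],"rotation":[0,0,0],"hand":-1},{"slide":[0,0,3],"rotation":[0,0,0],"hand":-1},{"slide":[0,0,4],"rotation":[0,0,0],"hand":-1}]' >/dev/null; python3 st.py; python3 prof.py 43.7; python3 - <<'E'
from bench import camera
import cv2,numpy as np
s=camera("side")[160:280,210:330,::-1];t=camera("top")[170:290,195:345,::-1]
cv2.imwrite("pics/e.png",cv2.convertScaleAbs(cv2.resize(np.hstack([s,t]),None,fx=2.9,fy=2.9,interpolation=cv2.INTER_CUBIC),alpha=1.4,beta=15))
E
```

```text
t 16.57 pos [ 0.5417 -0.1405  0.1147] F [-0.6 -0.4  0.3] w 0.0006 jaw deg 6.8 tilt z [-0.001 -0.    -1.   ] rel knob0: along+y -11.1 mm, jigx 0.1 mm
prof [(46, 58), (49, 45), (52, 61), (55, 63), (58, 36), (61, 31), (64, 32), (67, 33), (70, 32), (73, 33), (76, 34), (79, 41), (82, 67), (85, 82), (88, 72), (91, 48), (94, 43), (97, 46)]
```

View pics/e.png

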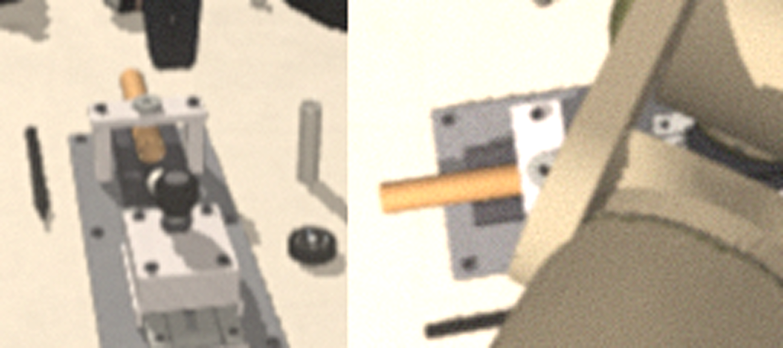

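The pin is home: the brightness profile is identical to the starting one, with the knob top back at 85 mm. The stop has moved about 43.5 mm, and the tube is untouched with its end at the same place, so it needs about 44 mm of push. Next I go over to its free end.

```bash
python3 -m creep '[{"slide":[-0.565,4.59,0],"rotation":[0,0,0],"hand":-1},{"slide":[-0.565,4.59,0],"rotation":[0,0,0],"hand":-1},{"slide":[-0.565,4.59,0],"rotation":[0,0,0],"hand":-1},{"slide":[-0.565,4.59,0],"rotation":[0,0,0],"hand":-1},{"slide":[-0.565,4.59,0],"rotation":[0,0,0],"hand":-1},{"slide":[0,0,0],"rotation":[0,0,0],"hand":-1}]' >/dev/null; python3 st.py; python3 -m creep '[{"slide":[0,0,-4],"rotation":[0,0,0],"hand":-1},{"slide":[0,0,-3],"rotation":[0,0,0],"hand":-1},{"slide":[0,0,0],"rotation":[0,0,0],"hand":-1}]' >/dev/null; python3 st.py
```

```text
t 17.48 pos [0.5127 0.0909 0.1132] F [-0.4 -0.   0.3] w 0.0006 jaw deg 7.0 tilt z [-0.001 -0.    -1.   ] rel knob0: along+y 222.1 mm, jigx -0.5 mm
t 17.85 pos [0.5124 0.0877 0.0421] F [-0.5  0.5 -0.1] w 0.0002 jaw deg 6.7 tilt z [-0.005 -0.    -1.   ] rel knob0: along+y 219.0 mm, jigx -1.2 mm
```

```bash
python3 -m creep '[{"slide":[0.05,0.2,-1.7],"rotation":[0,0,0],"hand":-1},{"slide":[0,0,0],"rotation":[0,0,0],"hand":-1}]' >/dev/null; python3 st.py; python3 -m creep '[{"slide":[0.03,0,-1.6],"rotation":[0,0,0],"hand":-1},{"slide":[0,0,0],"rotation":[0,0,0],"hand":-1}]' >/dev/null; python3 st.py; python3 - <<'E'
from bench import camera
import cv2,numpy as np
s=camera("side")[140:240,210:310,::-1];t=camera("top")[170:270,170:300,::-1]
cv2.imwrite("pics/f.png",cv2.convertScaleAbs(cv2.resize(np.hstack([s,t]),None,fx=3.4,fy=3.4,interpolation=cv2.INTER_CUBIC),alpha=1.4,beta=15))
E
```

```text
t 18.10 pos [0.5139 0.0905 0.0265] F [ 0.3 -0.2 -0.3] w 0.0004 jaw deg 6.8 tilt z [-0.001 -0.    -1.   ] rel knob0: along+y 221.6 mm, jigx 0.6 mm
t 18.35 pos [0.5138 0.0906 0.01  ] F [-0.5 -0.5 -0.3] w -0.0002 jaw deg 6.8 tilt z [-0.002  0.    -1.   ] rel knob0: along+y 221.7 mm, jigx 0.6 mm
```

View pics/f.png

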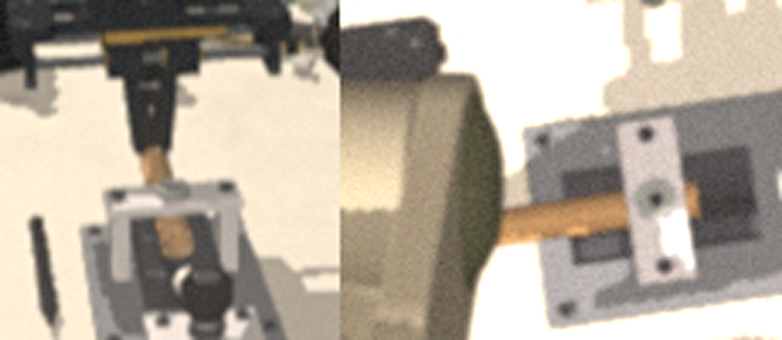

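The stop tip is visible beside the knob (180,280) and the tube end is behind the bridge. The closed fingers' bottom edge at side pixel ≈(254,184) is right behind the tube's free end. I'll check the tip height by casting that ray.

```bash
python3 - <<'E'
from h import *
k=np.array([.5403,-.1295]); d=np.array([-.1219,.9925])
for R,z in((.2127,.034),(.2127,.01),(.2217,.034),(.2127,.045),(.1993,.05),(.1993,.03)): print(R,z,proj("side",np.array([*(k+R*d),z])).round(1))
s=cv2.cvtColor(cv2.imread("pics/f.png"),cv2.COLOR_BGR2GRAY)
for x in(133,138,143,148,153,158,163,168,173): print(x,[int(v) for v in s[120:180:3,x]])
E
```

```text
0.2127 0.034 [254.2 186.5]
0.2127 0.01 [254.4 195.5]
0.2217 0.034 [253.7 184.9]
0.2127 0.045 [254.1 182.3]
0.1993 0.05 [254.7 182.7]
0.1993 0.03 [254.9 190.4]
133 [54, 56, 65, 69, 72, 82, 94, 106, 120, 147, 181, 213, 234, 243, 245, 243, 243, 242, 240, 239]
138 [50, 53, 52, 50, 51, 52, 48, 47, 50, 44, 68, 122, 181, 215, 226, 228, 226, 229, 240, 245]
143 [60, 56, 55, 56, 56, 54, 53, 56, 51, 55, 70, 96, 128, 155, 171, 178, 180, 186, 199, 208]
148 [53, 54, 54, 56, 58, 56, 57, 57, 59, 81, 107, 126, 141, 151, 156, 162, 169, 169, 160, 148]
153 [52, 58, 51, 50, 56, 55, 52, 57, 68, 98, 122, 130, 130, 130, 133, 133, 132, 133, 134, 130]
158 [53, 51, 53, 58, 55, 54, 57, 54, 72, 107, 130, 128, 122, 122, 126, 128, 128, 130, 134, 133]
163 [53, 54, 57, 57, 56, 56, 54, 51, 49, 57, 76, 90, 102, 109, 108, 109, 116, 122, 120, 126]
168 [52, 49, 51, 51, 49, 53, 55, 55, 67, 79, 119, 158, 177, 170, 153, 137, 126, 114, 117, 124]
173 [130, 142, 148, 159, 175, 186, 189, 192, 193, 199, 217, 237, 244, 244, 240, 230, 219, 206, 193, 178]
```

```bash
python3 -m creep '[{"slide":[0,0,-0.8],"rotation":[0,0,0],"hand":-1},{"slide":[0.12,-1.0,0],"rotation":[0,0,0],"hand":-1},{"slide":[0,0,0],"rotation":[0,0,0],"hand":-1}]' >/dev/null; python3 st.py; python3 -m creep '[{"slide":[0.012,-0.3,0],"rotation":[0,0,0],"hand":-1},{"slide":[0.037,-0.3,0],"rotation":[0,0,0],"hand":-1},{"slide":[0.037,-0.3,0],"rotation":[0,0,0],"hand":-1},{"slide":[0.037,-0.3,0],"rotation":[0,0,0],"hand":-1}]' >/dev/null; python3 st.py
```

```text
t 18.82 pos [0.5159 0.0798 0.0031] F [-0.1 -0.   0.9] w 0.0004 jaw deg 6.7 tilt z [ 0. -0. -1.] rel knob0: along+y 210.7 mm, jigx 1.3 mm
t 19.32 pos [0.5169 0.0685 0.003 ] F [-0.6  0.6  0.4] w 0.0006 jaw deg 6.8 tilt z [-0.  0. -1.] rel knob0: along+y 199.4 mm, jigx 0.9 mm
```

```bash
python3 -m creep '[{"slide":[0.035,-0.3,0],"rotation":[0,0,0],"hand":-1},{"slide":[0.035,-0.3,0],"rotation":[0,0,0],"hand":-1},{"slide":[0.035,-0.3,0],"rotation":[0,0,0],"hand":-1},{"slide":[0.035,-0.3,0],"rotation":[0,0,0],"hand":-1}]' >/dev/null; python3 st.py; python3 -m creep '[{"slide":[0.035,-0.3,0],"rotation":[0,0,0],"hand":-1},{"slide":[0.035,-0.3,0],"rotation":[0,0,0],"hand":-1},{"slide":[0.035,-0.3,0],"rotation":[0,0,0],"hand":-1},{"slide":[0.03,-0.25,0],"rotation":[0,0,0],"hand":-1},{"slide":[0.0,-0.1,0],"rotation":[0,0,0],"hand":-1}]' >/dev/null; python3 st.py
cat > tu.py <<'E'
# stop-side end of tube from the top view: brass pixels along the tube axis at z=.05 line, and free end hidden
from h import *; from bench import camera
for n in("top","side"):
    s=camera(n); h=cv2.cvtColor(s,cv2.COLOR_RGB2HSV); k=np.array([.5403,-.1295]); d=np.array([-.1219,.9925]); out=[]
    for R in np.arange(.02,.08,.002):
        u,w=proj(n,np.array([*(k+R*d),.05])); p=cv2.getRectSubPix(s,(1,1),(float(u),float(w)))[0,0].astype(int); out.append((int(R*1e3),int(p[0]-p[2])))
    print(n,out)
E
python3 tu.py
```

```text
t 19.82 pos [0.5184 0.0564 0.0031] F [-0.2  2.   0.9] w 0.0004 jaw deg 6.8 tilt z [ 0.  0. -1.] rel knob0: along+y 187.2 mm, jigx 0.9 mm
t 20.45 pos [0.5198 0.0439 0.0031] F [0.5 3.1 1.6] w 0.0002 jaw deg 6.8 tilt z [ 0. -0. -1.] rel knob0: along+y 174.6 mm, jigx 0.8 mm
top [(20, 16), (22, 16), (23, 21), (25, 23), (27, 21), (29, 19), (31, 15), (33, 9), (35, 6), (37, 0), (39, 12), (41, 38), (43, 67), (45, 74), (47, 74), (49, 70), (51, 73), (53, 72), (55, 74), (57, 71), (59, 72), (61, 73), (63, 70), (65, 69), (67, 73), (69, 73), (71, 74), (73, 74), (75, 69), (77, 72)]
side [(20, 7), (22, 10), (23, 16), (25, 23), (27, 31), (29, 38), (31, 43), (33, 47), (35, 48), (37, 50), (39, 49), (41, 49), (43, 50), (45, 49), (47, 49), (49, 48), (51, 48), (53, 48), (55, 48), (57, 48), (59, 47), (61, 47), (63, 47), (65, 47), (67, 47), (69, 47), (71, 48), (73, 48), (75, 48), (77, 47)]
```

The tube follows with under 3 N. From the top view its end is at R ≈ 41.5 mm, against a stop face at ≈ 31.5, so about 10 mm remain.

```bash
cat > g.py <<'E'
from bench import arm; import numpy as np,sys
o=arm.get_obs(); R=(o["position"][:2]-[.5403,-.1295])@[-.1219,.9925]; f=o["ft_force"]; print("t %.2f R %.1f F %s"%(o["t"],R*1e3,f.round(1))); sys.exit(int(f[1]>5.5))
E
python3 -m creep '[{"slide":[0.018,-0.15,0],"rotation":[0,0,0],"hand":-1},{"slide":[0.018,-0.15,0],"rotation":[0,0,0],"hand":-1},{"slide":[0.018,-0.15,0],"rotation":[0,0,0],"hand":-1},{"slide":[0.012,-0.1,0],"rotation":[0,0,0],"hand":-1},{"slide":[0,0,0],"rotation":[0,0,0],"hand":-1}]' >/dev/null; python3 g.py && python3 -m creep '[{"slide":[0.006,-0.05,0],"rotation":[0,0,0],"hand":-1}]' >/dev/null && python3 g.py && python3 -m creep '[{"slide":[0.006,-0.05,0],"rotation":[0,0,0],"hand":-1}]' >/dev/null && python3 g.py && python3 -m creep '[{"slide":[0.006,-0.05,0],"rotation":[0,0,0],"hand":-1}]' >/dev/null && python3 g.py && python3 -m creep '[{"slide":[0.006,-0.05,0],"rotation":[0,0,0],"hand":-1}]' >/dev/null && python3 g.py && python3 -m creep '[{"slide":[0.006,-0.05,0],"rotation":[0,0,0],"hand":-1}]' >/dev/null && python3 g.py && python3 -m creep '[{"slide":[0.006,-0.05,0],"rotation":[0,0,0],"hand":-1}]' >/dev/null && python3 g.py; python3 tu.py
```

```text
t 21.18 R 169.1 F [0. 0. 0.]
t 21.30 R 168.8 F [0.1 0.9 1.7]
t 21.43 R 168.3 F [ 0.   0.6 -0.3]
t 21.55 R 167.8 F [ 0.4 -0.  -0.1]
t 21.68 R 167.3 F [ 1.2  1.3 -0.6]
t 21.80 R 166.8 F [-0.5  1.   0.7]
t 21.93 R 166.2 F [ 0.1 -0.1 -1.1]
top [(20, 13), (22, 15), (23, 15), (25, 22), (27, 22), (29, 20), (31, 25), (33, 55), (35, 71), (37, 73), (39, 73), (41, 73), (43, 71), (45, 72), (47, 74), (49, 70), (51, 71), (53, 71), (55, 72), (57, 70), (59, 73), (61, 74), (63, 72), (65, 70), (67, 71), (69, 72), (71, 71), (73, 70), (75, 70), (77, 69)]
side [(20, 6), (22, 10), (23, 17), (25, 26), (27, 35), (29, 43), (31, 48), (33, 51), (35, 50), (37, 50), (39, 49), (41, 47), (43, 48), (45, 50), (47, 48), (49, 47), (51, 47), (53, 47), (55, 48), (57, 47), (59, 47), (61, 47), (63, 47), (65, 48), (67, 48), (69, 48), (71, 48), (73, 47), (75, 45), (77, 45)]
```

```bash
python3 -m creep '[{"slide":[0.006,-0.05,0],"rotation":[0,0,0],"hand":-1}]' >/dev/null; python3 g.py && python3 -m creep '[{"slide":[0.006,-0.05,0],"rotation":[0,0,0],"hand":-1}]' >/dev/null && python3 g.py && python3 -m creep '[{"slide":[0.006,-0.05,0],"rotation":[0,0,0],"hand":-1}]' >/dev/null && python3 g.py && python3 -m creep '[{"slide":[0.006,-0.05,0],"rotation":[0,0,0],"hand":-1}]' >/dev/null && python3 g.py && python3 -m creep '[{"slide":[0.005,-0.04,0],"rotation":[0,0,0],"hand":-1}]' >/dev/null && python3 g.py && python3 -m creep '[{"slide":[0.005,-0.04,0],"rotation":[0,0,0],"hand":-1}]' >/dev/null && python3 g.py && python3 -m creep '[{"slide":[0.005,-0.04,0],"rotation":[0,0,0],"hand":-1}]' >/dev/null && python3 g.py && python3 -m creep '[{"slide":[0.005,-0.04,0],"rotation":[0,0,0],"hand":-1}]' >/dev/null && python3 g.py; python3 tu.py | cut -c1-200
```

```text
t 22.15 R 165.8 F [ 0.3  0.5 -0. ]
t 22.27 R 165.2 F [1.1 0.4 1.5]
t 22.40 R 164.7 F [-0.   1.  -0.1]
t 22.52 R 164.4 F [ 0.4  2.6 -0.9]
t 22.65 R 164.1 F [-0.7  3.3 -0.3]
t 22.77 R 163.6 F [-0.1  3.3  0.7]
t 22.90 R 163.1 F [-0.5  2.9 -0.1]
t 23.02 R 162.6 F [ 1.   3.5 -0.4]
top [(20, 12), (22, 15), (23, 19), (25, 22), (27, 26), (29, 47), (31, 67), (33, 73), (35, 73), (37, 72), (39, 71), (41, 70), (43, 72), (45, 71), (47, 73), (49, 72), (51, 68), (53, 69), (55, 70), (57, 
side [(20, 9), (22, 14), (23, 23), (25, 32), (27, 39), (29, 46), (31, 49), (33, 49), (35, 49), (37, 49), (39, 48), (41, 47), (43, 48), (45, 48), (47, 47), (49, 47), (51, 48), (53, 49), (55, 49), (57,
```

```bash
python3 -m creep '[{"slide":[0.005,-0.04,0],"rotation":[0,0,0],"hand":-1}]' >/dev/null; python3 g.py && python3 -m creep '[{"slide":[0.005,-0.04,0],"rotation":[0,0,0],"hand":-1}]' >/dev/null && python3 g.py && python3 -m creep '[{"slide":[0.005,-0.04,0],"rotation":[0,0,0],"hand":-1}]' >/dev/null && python3 g.py && python3 -m creep '[{"slide":[0.005,-0.04,0],"rotation":[0,0,0],"hand":-1}]' >/dev/null && python3 g.py && python3 -m creep '[{"slide":[0.005,-0.04,0],"rotation":[0,0,0],"hand":-1}]' >/dev/null && python3 g.py && python3 -m creep '[{"slide":[0.005,-0.04,0],"rotation":[0,0,0],"hand":-1}]' >/dev/null && python3 g.py; python3 - <<'E'
from bench import camera
import cv2,numpy as np
s=camera("side")[170:250,220:310,::-1];t=camera("top")[195:275,230:320,::-1]
cv2.imwrite("pics/k.png",cv2.convertScaleAbs(cv2.resize(np.hstack([s,t]),None,fx=4.4,fy=4.4,interpolation=cv2.INTER_CUBIC),alpha=1.5,beta=15))
E
python3 tu.py | cut -c1-120
```

```text
t 23.25 R 162.3 F [0.5 4.7 0.3]
t 23.38 R 162.1 F [0.4 5.8 0.9]
top [(20, 10), (22, 17), (23, 21), (25, 24), (27, 28), (29, 48), (31, 69), (33, 74), (35, 70), (37, 72), (39, 72), (41, 
side [(20, 11), (22, 17), (23, 24), (25, 31), (27, 38), (29, 44), (31, 47), (33, 49), (35, 49), (37, 49), (39, 48), (41,
```

View pics/k.png

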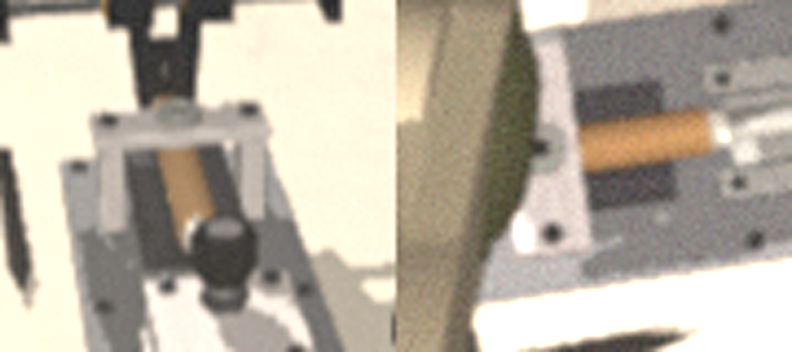

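In the top view the brass end (708,135) touches the white stop tip (720,135), and force is rising with the tube stationary. One or two more small nudges will make it seat firmly, then I retreat.

```bash
python3 -m creep '[{"slide":[0.003,-0.03,0],"rotation":[0,0,0],"hand":-1}]' >/dev/null; python3 g.py; python3 st.py; python3 -m creep '[{"slide":[0.003,-0.02,0],"rotation":[0,0,0],"hand":-1},{"slide":[0,0,0],"rotation":[0,0,0],"hand":-1}]' >/dev/null; python3 g.py; python3 tu.py | cut -c1-120; python3 prof.py 43.7
```

```text
t 23.70 R 162.0 F [-0.9  6.4  0.9]
t 23.70 pos [0.5211 0.0314 0.003 ] F [-0.9  6.4  0.9] w 0.0004 jaw deg 6.8 tilt z [-0.     0.001 -1.   ] rel knob0: along+y 162.0 mm, jigx 0.6 mm
t 23.95 R 162.0 F [-0.7  7.1  0.6]
top [(20, 14), (22, 19), (23, 23), (25, 20), (27, 25), (29, 51), (31, 67), (33, 71), (35, 70), (37, 70), (39, 70), (41, 
side [(20, 11), (22, 17), (23, 26), (25, 35), (27, 42), (29, 47), (31, 49), (33, 51), (35, 49), (37, 48), (39, 48), (41,
prof [(46, 47), (49, 51), (52, 65), (55, 47), (58, 31), (61, 31), (64, 32), (67, 32), (70, 31), (73, 31), (76, 33), (79, 52), (82, 78), (85, 82), (88, 63), (91, 45), (94, 45), (97, 44)]
```

The tube is firmly seated: position is fixed while force rises to 7 N, and the pin is still home. Now I retreat.

```bash
python3 -m creep '[{"slide":[-0.05,0.4,0],"rotation":[0,0,0],"hand":-1},{"slide":[-0.25,2,0],"rotation":[0,0,0],"hand":-1},{"slide":[-0.5,4,0],"rotation":[0,0,0],"hand":-1},{"slide":[0,2,5],"rotation":[0,0,0],"hand":-1},{"slide":[0,2,5],"rotation":[0,0,0],"hand":-1},{"slide":[0,0,0],"rotation":[0,0,0],"hand":-1},{"slide":[0,0,0],"rotation":[0,0,0],"hand":-1},{"slide":[0,0,0],"rotation":[0,0,0],"hand":-1}]' >/dev/null; python3 st.py; python3 tu.py|cut -c1-120; python3 prof.py 44.5
python3 - <<'E'
from h import *; from bench import camera
s=camera("top"); k=np.array([.5403,-.1295]); d=np.array([-.1219,.9925])
for z,lo,hi in((.045,.018,.04),(.04,.14,.17)):
    print([(round(R*1e3),cv2.getRectSubPix(s,(1,1),tuple(map(float,proj("top",np.array([*(k+R*d),z])))))[0,0].tolist()) for R in np.arange(lo,hi,.002)])
a=cv2.imread("pics/top0.png")[:,:,::-1].astype(int)
for nm,b in(("sleeve",(150,180,250,275)),("cap",(155,188,300,330)),("pen",(262,292,215,305))):
    f=lambda im:[np.round(v.mean(),1) for v in np.nonzero(im[b[0]:b[1],b[2]:b[3]].max(2)<75)]
    print(nm,f(a),f(s))
E
```

```text
t 25.10 pos [0.5127 0.1341 0.1017] F [ 0.1 -0.3 -1. ] w 0.0006 jaw deg 6.7 tilt z [-0.002 -0.    -1.   ] rel knob0: along+y 265.0 mm, jigx 4.7 mm
top [(20, 12), (22, 14), (23, 21), (25, 20), (27, 24), (29, 47), (31, 65), (33, 70), (35, 68), (37, 68), (39, 68), (41, 
side [(20, 10), (22, 17), (23, 24), (25, 31), (27, 38), (29, 43), (31, 45), (33, 46), (35, 47), (37, 47), (39, 47), (41,
prof [(46, 50), (49, 48), (52, 66), (55, 52), (58, 33), (61, 31), (64, 31), (67, 31), (70, 31), (73, 32), (76, 35), (79, 48), (82, 74), (85, 82), (88, 66), (91, 47), (94, 44), (97, 44)]
[(18, [94, 90, 86]), (20, [107, 97, 93]), (22, [131, 120, 109]), (24, [145, 136, 123]), (26, [143, 135, 123]), (28, [134, 120, 105]), (30, [127, 102, 77]), (32, [131, 96, 61]), (34, [128, 91, 55]), (36, [127, 93, 57]), (38, [127, 90, 57])]
[(140, [196, 144, 92]), (142, [196, 146, 91]), (144, [195, 145, 89]), (146, [197, 144, 91]), (148, [198, 148, 91]), (150, [196, 147, 96]), (152, [177, 135, 97]), (154, [144, 122, 107]), (156, [122, 115, 113]), (158, [117, 111, 111]), (160, [122, 118, 114]), (162, [143, 136, 127]), (164, [188, 173, 156]), (166, [205, 189, 167]), (168, [204, 189, 168])]
sleeve [np.float64(13.0), np.float64(11.7)] [np.float64(11.1), np.float64(11.6)]
cap [np.float64(16.0), np.float64(15.1)] [np.float64(16.1), np.float64(14.8)]
pen [np.float64(15.4), np.float64(42.2)] [np.float64(15.5), np.float64(42.1)]
```

No gap shows between the white tip and the brass, the tube stayed put, the pin is home and the bystanders haven't moved. Handing in.

```bash
python3 -c "
from bench import workorder; print(workorder.sign_off())"
```

```text
the job is handed in; nothing more can be done
None
```

The jig is set for its next hole and the job is handed in at about 25 s. `sign_off` gives no verdict, so the outcome below rests on my own checks.

**What I did:**
- I gripped the knob and lifted it about 9 mm, slid the stop 15 mm, and let the pin down onto the bar.
- I then pushed the knob with the closed fingers in 0.6 mm checked steps until the pin snapped in, about 43.5 mm from the start. The readings after each step never passed about 7 N.
- Last, I pushed the tube to the stop in small steps. It stopped moving while the force rose to about 7 N, and I backed the arm away.

**Last checks:**
- **Pin:** the side view shows the knob at its original height, so the pin is home.
- **Tube:** its position was unchanged after I backed off, and the top view shows no visible gap to the white stop tip.
- **Other items:** the pen and cap are where they were. The sleeve's dark-pixel centre moved about 2 px in the top view. I think that is shadow or lighting, as nothing went near it, but I did not confirm it.
- **Arm:** clear of everything, with wrist force near zero.

**What disagreed:** the side camera showed the fingertips about 24 mm higher than the reported TCP height. Because of this the first grasp closed on air above the knob, touching nothing. I used the camera height after that.

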